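# Hang the brass mallet on the revolving tool rack

## Task

Turn the revolving tool rack by its top knob until its one empty hook stands over the pointer on the base; then lift the small brass-headed mallet out of its wooden block and slide its neck into that forked hook. Feel for the seat, because the height at which the rack is clamped is not known exactly: lower the mallet gently until its brass shoulder rests fully down on the prongs behind their raised tips, only then let go, never press it on the rack with more than 16 N (about twice its weight) and never drop it. Leave it hanging upright with the hook still over the pointer, and leave everything else where it is.

Things in the scene. Friction and masses are not known exactly. Their poses are not given: they have to be found in the camera images.
- rack: Fixed base of the revolving tool rack: dark steel disc 190 mm across, 15 mm high, with a collar 48 mm wide up to z = 70 mm and a 16 mm wide pointer tongue at its front, ending 122 mm from the axis. Origin: centre of the disc's underside, on the vertical turning axis. Its -x axis points to the front, over the pointer.
- collar (a point): Top of the collar, 70 mm up the turning axis. In it a post is clamped by hand anywhere in a 14 mm range: that height is NOT reported, it must be seen or felt. The post carries a grey rotor with five radial forked hooks 72 degrees apart; four hold tools that stay on (120 mm from the axis, handles up to 30 mm wide, tops at most 100 mm above the prong tops), one is empty.
- rotor (a joint): Angle of the rotor, rad, counter-clockwise from above. 0, and likewise 6.283, = empty hook right over the pointer. In the rack's frame (from +x) the empty hook lies at angle pi + value, the turning knob at angle value. Starts at 1.3 to 5.0; no stops within a full turn of there. The bearing drags with 0.13 N m (2.6 N at the knob, 1.1 N at a hook) and stays where it is left.
- knob_ring (a point): Point on the turning axis at z = 218 mm, a good height to grip the turning knob: a black round knob 22 mm across that spins freely on its pin, 50 mm from the axis, straight across from the empty hook. It stands on a disc of 64 mm radius; knob from 46 to 92 mm, disc top 45 mm above the prong tops. The knob itself moves with the rotor; this point does not.
- front (a point): Point at z = 0 under the empty hook's seat centre when it is over the pointer, 120 mm from the axis; -x outward. Hook: two level prongs 10 mm wide, 8 mm thick, a 14 mm slot between them from 104 mm to its open mouth 141 mm from the axis; each ends in a raised tip 6 mm high (136 to 141 mm from the axis). Prong tops: 135 to 149 mm above the bench, unknown within that.
- brass: The mallet to be hung, 0.63 to 0.85 kg, standing head down in its block. Origin: centre of the head's underside; z up the mallet. Solid round brass head 44 mm across, 0 to 52 mm; round steel neck 9 mm thick, 52 to 105 mm; round brass shoulder 25 mm across, 105 to 113 mm; wooden handle 24 mm square with rounded edges (sides along x and y), 113 to 205 mm.
- shoulder (a point): Centre of the underside of the mallet's brass shoulder, on its axis, 105 mm above the underside of the head. This face comes to rest on the prongs of the hook. The hook is stiff: after touching, each further millimetre of lowering quickly adds force.
- block: Fixed wooden block, 80 x 80 x 35 mm, in which the mallet stands. Origin: centre of its underside. Its round hole is 22 mm deep, about 1 mm free all round: draw the mallet straight up by more than 22 mm.
- mallet: Bystander, not to be disturbed: the big wooden carpenter's mallet lying on its side, head 75 x 130 x 60 mm, 200 mm handle.
- square: Bystander, not to be disturbed: a try square lying flat, 110 mm dark wooden stock, steel blade 170 mm, 18 mm high.
- glue: Bystander, not to be disturbed: a white glue bottle, 56 mm wide, 150 mm high.
- stone: Bystander, not to be disturbed: a sharpening stone on a wooden board, 70 x 190 mm, 28 mm high.
- driver: Bystander, not to be disturbed: a screwdriver lying on the bench, about 30 mm high.
- offcut: Bystander, not to be disturbed: a wood offcut 90 x 45 x 35 mm.
Mind the look-alikes: they are no part of the job. There is more than one size of the block; the one meant has the size given above.

How it is judged:
By the outcome, as a careful person would: the job done as asked, in the order asked, and still so for the second after the job is handed in, with the robot touching nothing.
It also fails if it takes over 64 s, if anything falls off the work surface, if the arm or the gripper's body presses on something with over 40 N, if the wrist force passes 120 N, or if a joint passes its speed limit or range.

## Robot

A 6-joint arm with a two-finger parallel gripper is mounted at the origin on the work surface. World frame = base frame: x ahead of the robot, y to its left, z up, the work surface at z = 0. Lengths are in m, angles in degrees, forces in N, time in s.
With the tool pointing down it reaches from about 0.35 to 0.975 m from the base axis. Payload 4.9 kg.
Tool frame: the origin (TCP) lies midway between the tips of the shut fingers; the grasp point (between the pads) lies behind it (arm.tcp_to_grasp is the z of the grasp point in the tool frame, in m); z points along the fingers, y is the line along which they close (so a half turn about z gives the same grasp; the last joint's range is limited). The gripper opens to 85 mm and grips with 20 to 120 N. Pads are 22 mm wide; open, the fingers measure 114 mm over their backs; the gripper's body (76 mm by 85 mm) begins 54 mm behind the grasp point. The pads swing forward as they close: fully open they stand 13 mm farther back than shut.
Start: joints at [-73.396, 3.019, 92.412, -0, 84.569, -6.818], TCP at [0.248, -0.573, 0.208] pointing down, gripper open.
Joint ranges: [-172.51, 172.51], [-57.92, 126.97], [3.15, 148.05], [-58.71, 238.71], [5.1, 150.11], [-179.66, 179.66]. Speed limits (degrees/s): [147.25, 147.25, 180, 180, 180, 180].

## Interface

Orientations are given as [roll, pitch, yaw] about the fixed x, y, z axes, in that order (R = Rz(yaw) Ry(pitch) Rx(roll)).
In Python, from bench import arm, set_gripper, cams, order gives the robot as it stands. Calls block until the motion is done:
- arm.move_to(position, orientation): joint-space move of the TCP to a pose.
- arm.move_linear(position, vel=0.15, orientation=None): straight line of the TCP; orientation=None keeps the orientation; vel is the mean speed in m/s.
- arm.move_j(angles): joint-space move.
- set_gripper(opening): opening from 0.0 (shut) to 1.0 (fully open); the grip force is fixed at half the most; returns when the fingers have stopped.
- arm.sleep(seconds).
- arm.ik(position, orientation): joint angles nearest the present ones, or None.
- arm.get_obs(): the state.
- cams.grab_frame(name): name is "scene" or "top" or "wrist"; returns (picture, depth): 384x512x3 uint8, red, green, blue; 384x512 float32, m along the optical axis (not along the pixel's ray), 0 where there is no reading.
- cams.calibration(name): a dict with "mtx" (3x3 intrinsics, pixels), "R" (3x3) and "t" (3): a world point X has camera coordinates R X + t. Camera axes: x right, y down, z forward; pixel columns grow to the right and rows downward; lengths in m; the calibration is good to about 2 mm. A picture is of the moment at which its call begins: read the wrist's pose just before it. calibration takes no time and is no camera call; for the wrist camera it gives the pose at the moment of the call.
A pose or a line that the arm cannot do raises arm.PlanningError and nothing moves.
- order.sign_off(): hands the job in; it is judged then, once.
The state is a dict: "clock": time; "q": joint angles; "qvel": joint speeds; "joint_efforts": joint torques, N m; "tool_pos": TCP position; "orientation": TCP orientation; "wrist_force": force on the tool from outside, world axes, zero at the start; "moment": the same for the moment, N m; "gripper_width": opening from 0.0 (shut) to 1.0 (fully open); "grasp_force": force on a finger pad.
Only numpy, scipy, OpenCV 4.12 (cv2) and the standard library are available. Lean on these libraries where they do the work, as an engineer would, in place of code of your own. Each camera call takes 0.05 s, during which the arm holds its last target. There are 200 camera calls.

## Working session

There is one attempt and no reset: what is moved stays moved. The work goes in short steps, each a Python script; the robot and the scene stay as the last script left them, time stands still between calls to the robot, and variables do not carry over. Pictures are saved under pics/ and viewed, at most 10 in all, crops included, and the job is handed in when it is done.

```bash
ls; mkdir -p pics; python3 - <<'E'
from bench import arm,cams
import cv2,numpy as np
print(arm.get_obs(), arm.tcp_to_grasp)
for n in("scene","top"):
    p,d=cams.grab_frame(n); np.savez('pics/%s0.npz'%n,p=p,d=d,**cams.calibration(n))
    cv2.imwrite('pics/%s0.png'%n,cv2.resize(p[:,:,::-1],(800,600)))
    print(n,cams.calibration(n))
E
```

```text
pics
{'clock': 0.0, 'q': array([-7.33970945e+01,  3.05821596e+00,  9.24914422e+01,  6.50371795e-04,
        8.45681802e+01, -6.81800917e+00]), 'qvel': array([ 0.0609706 ,  0.02851305,  0.12019711, -0.00753735, -0.02458604,
       -0.01968259]), 'joint_efforts': array([-1.39330554e-03, -3.93690240e+01, -3.70173025e+01, -1.85120784e-04,
        7.13565300e-03,  4.01274235e-06]), 'tool_pos': array([ 0.24824168, -0.5728646 ,  0.20695948]), 'orientation': array([-1.79883072e+02, -1.46320466e-02,  2.34208375e+01]), 'wrist_force': array([ 0.02943897, -0.7503632 , -0.14346701]), 'moment': array([ 0.0067834 , -0.00720671, -0.03385946]), 'grasp_force': 0.0, 'gripper_width': 1.0015654927838749} -0.0187
scene {'mtx': array([[349.18291806,   0.        , 252.50792649],
       [  0.        , 349.18291806, 196.34373765],
       [  0.        ,   0.        ,   1.        ]]), 'R': array([[-0.54916132,  0.83571516,  0.00142208],
       [ 0.72250279,  0.47562156, -0.50177071],
       [-0.42001376, -0.2745256 , -0.8649995 ]]), 't': array([ 0.29273277, -0.32863894,  1.5534677 ])}
top {'mtx': array([[404.71028518,   0.        , 254.04663887],
       [  0.        , 404.71028518, 195.75132147],
       [  0.        ,   0.        ,   1.        ]]), 'R': array([[-0.0225492 , -0.99962039, -0.01583086],
       [-0.98568029,  0.02487601, -0.16677996],
       [ 0.16711045,  0.01184341, -0.98586704]]), 't': array([0.02294718, 0.56953485, 1.11992666])}
```

View pics/scene0.png

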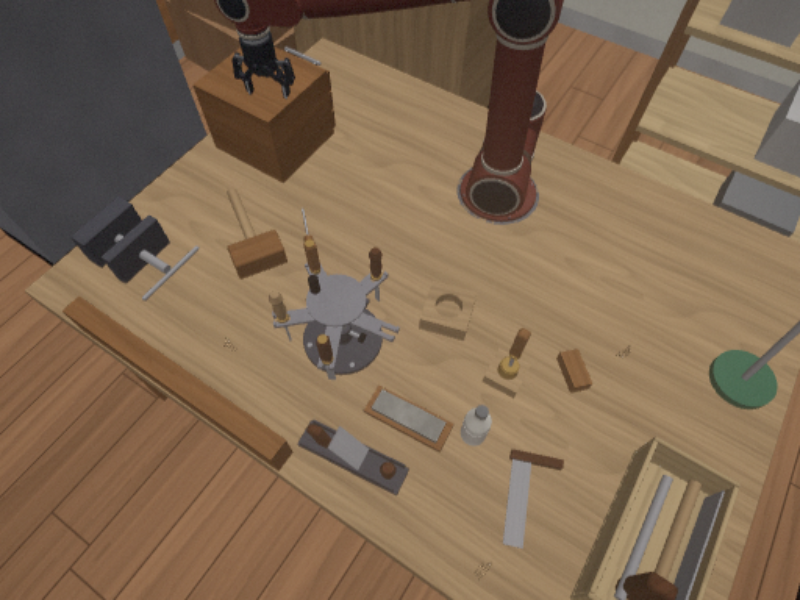

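View pics/top0.png

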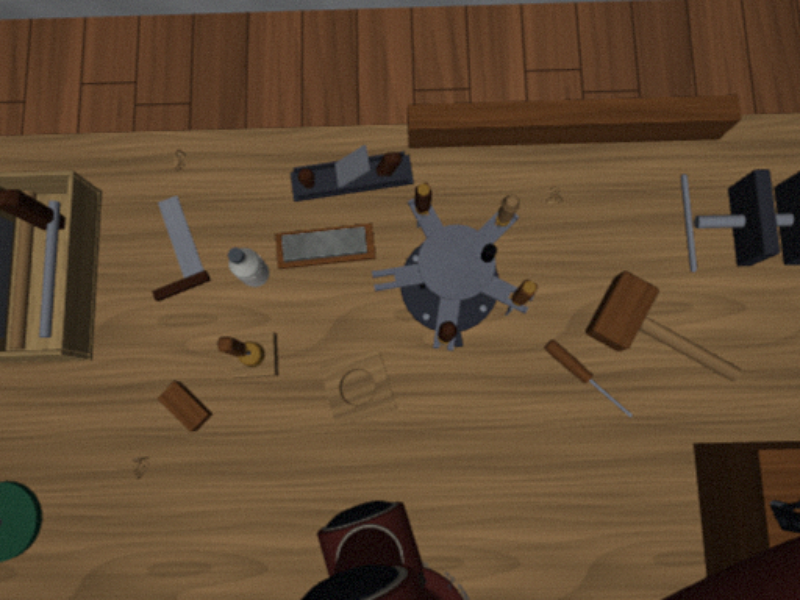

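The scene view shows the rack at (340,320), with its empty hook at (385,325). The brass mallet stands in its block at (512,365), and an empty larger block (a decoy) is at (447,312). In the top view the rack is at (455,270), the empty hook at (390,278), the knob at (488,252) and the mallet's block at (250,352). Next I'll measure these from depth.

```bash
cat > h.py <<'E'
import numpy as np,cv2
def cloud(p,d,mtx,R,t):
    v,u=np.mgrid[:d.shape[0],:d.shape[1]]
    c=np.stack([(u-mtx[0,2])/mtx[0,0]*d,(v-mtx[1,2])/mtx[1,1]*d,d],-1)
    return (c-t)@R
def load(n):
    f=np.load(n); return f['p'],f['d'],cloud(**{k:f[k] for k in('p','d','mtx','R','t')})
def circ(x):
    A=np.c_[2*x,np.ones(len(x))]; s=np.linalg.lstsq(A,(x**2).sum(1),rcond=None)[0]
    return s[:2],np.sqrt(s[2]+s[:2]@s[:2])
E
python3 - <<'E'
from h import *
from bench import arm,cams
np.set_printoptions(precision=4,suppress=True)
out=[]
for n in('scene','top'):
    p,d,X=load(f'pics/{n}0.npz')
    for nm,(u,v) in dict(scene=dict(disc=(215,192),rack=(240,205),knob=(201,181),mtop=(334,213),block=(322,241),decoy=(278,208),base=(216,230)),top=dict(disc=(292,168),knob=(312,161),mtop=(147,221),block=(171,228),decoy=(230,255),base=(265,190)))[n].items():
        print(n,nm,X[int(v),int(u)])
    # rack height-coded ortho map
    out.append(X[d>0])
P=np.vstack(out)
i=np.argmin(0)
c=load('pics/top0.npz')[2][168,292][:2]
Q=P[np.hypot(*(P[:,:2]-c).T)<.2]
h,e=np.histogram(Q[:,2],np.arange(-.01,.3,.005))
print([(round(float(b),3),int(a)) for a,b in zip(h,e)])
k=cams.calibration('wrist'); o=arm.get_obs(); print(k, -k['R'].T@k['t']-o['tool_pos'])
# crops
a=load('pics/top0.npz')[0][115:275,80:350]; b=load('pics/scene0.npz')[0][140:280,160:400]
a=cv2.resize(a,(800,474),interpolation=3)
cv2.imwrite('pics/c1.png',a[:,:,::-1])
E
```

```text
scene disc [ 0.6247 -0.0881  0.1895]
scene rack [ 0.6    -0.0068  0.1443]
scene knob [ 0.6325 -0.1341  0.2275]
scene mtop [0.4943 0.2766 0.216 ]
scene block [0.5138 0.2799 0.0369]
scene decoy [0.488  0.0831 0.0406]
scene base [ 0.6776 -0.0643  0.0152]
top disc [ 0.615  -0.0909  0.1913]
top knob [ 0.622  -0.1372  0.2306]
top mtop [0.4854 0.2709 0.2159]
top block [0.4837 0.2515 0.0348]
top decoy [0.4031 0.0835 0.014 ]
top base [ 0.3747 -0.0045  1.1994]
[(-0.01, 231), (-0.005, 6091), (0.0, 6321), (0.005, 422), (0.01, 977), (0.015, 952), (0.02, 99), (0.025, 136), (0.03, 50), (0.035, 9), (0.04, 15), (0.045, 60), (0.05, 46), (0.055, 30), (0.06, 33), (0.065, 29), (0.07, 27), (0.075, 8), (0.08, 9), (0.085, 10), (0.09, 6), (0.095, 4), (0.1, 9), (0.105, 5), (0.11, 2), (0.115, 4), (0.12, 1), (0.125, 1), (0.13, 15), (0.135, 244), (0.14, 1434), (0.145, 369), (0.15, 80), (0.155, 24), (0.16, 35), (0.165, 37), (0.17, 30), (0.175, 38), (0.18, 312), (0.185, 2213), (0.19, 418), (0.195, 56), (0.2, 64), (0.205, 47), (0.21, 42), (0.215, 49), (0.22, 48), (0.225, 120), (0.23, 196), (0.235, 219), (0.24, 184), (0.245, 17), (0.25, 0), (0.255, 0), (0.26, 0), (0.265, 0), (0.27, 0), (0.275, 0), (0.28, 0), (0.285, 0), (0.29, 0)]
{'mtx': array([[307.0859,   0.    , 259.2311],
       [  0.    , 307.0859, 192.4621],
       [  0.    ,   0.    ,   1.    ]]), 'R': array([[ 0.3989, -0.917 , -0.0001],
       [-0.8669, -0.3772,  0.3259],
       [-0.2989, -0.1299, -0.9454]]), 't': array([-0.6247, -0.043 ,  0.3795])} [0.0771 0.0332 0.1657]
```

View pics/c1.png

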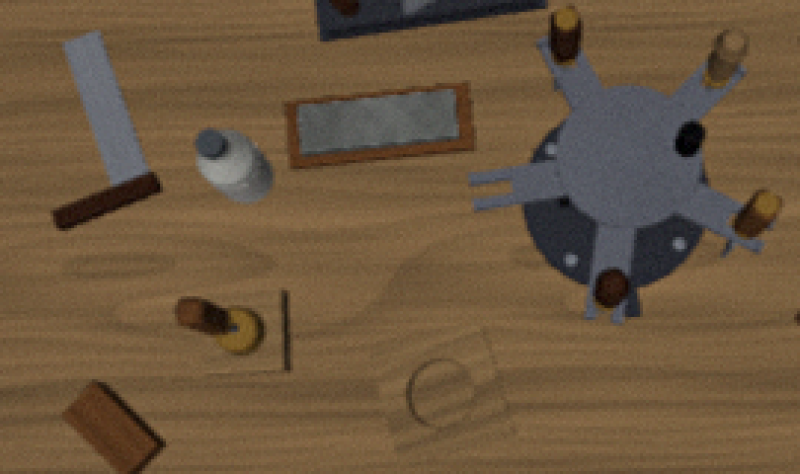

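The target is the mallet in the small block at crop (240,330). The decoy is the empty bigger block at crop (440,395). The pointer shows at crop (632,300), facing the robot under a dark tool, so the hook must turn about +90°. Next is a close wrist look at the rack.

```bash
python3 - <<'E'
from h import *
from bench import arm,cams
np.set_printoptions(precision=4,suppress=True)
for n in('scene','top'):
    p,d,X=load(f'pics/{n}0.npz'); r=np.hypot(X[...,0]-.63,X[...,1]+.09)
    m=(r<.075)&(abs(X[...,2]-.1885)<.004)&(d>0); Q=X[m]
    hull=cv2.convexHull(Q[:,:2].astype(np.float32)).reshape(-1,2)
    print(n,'disc',*cv2.minEnclosingCircle(hull),circ(hull),np.median(Q[:,2]))
    m=(r<.09)&(X[...,2]>.212)&(X[...,2]<.25)&(p.max(-1)<45); print('knob',m.sum(),X[m].mean(0))
o=arm.get_obs()
arm.move_linear([.248,-.573,.33],vel=.2)
for yaw in(180,-180,0):
    q=arm.ik([.56,-.09,.36],[180,0,yaw]); print(yaw,q)
arm.move_to([.56,-.09,.36],[180,0,180])
arm.sleep(.3)
k=cams.calibration('wrist'); p,d=cams.grab_frame('wrist'); np.savez('pics/w1.npz',p=p,d=d,**k)
cv2.imwrite('pics/w1.png',cv2.resize(p[:,:,::-1],(800,600)))
print(arm.get_obs()['clock'],arm.get_obs()['tool_pos'])
E
```

```text
scene disc (0.6220402717590332, -0.091514453291893) 0.0645655170083046 (array([ 0.6229, -0.0912]), np.float64(0.06298165311751126)) 0.18874191504328924
knob 0 [nan nan nan]
top disc (0.6187134981155396, -0.09176408499479294) 0.06378882378339767 (array([ 0.6187, -0.092 ]), np.float64(0.06315516433959996)) 0.18727764266485622
knob 67 [ 0.6233 -0.1392  0.23  ]
180 [ -16.6472   -7.4176   88.3359    0.       99.0817 -106.6472]
-180 [ -16.6472   -7.4176   88.3359    0.       99.0817 -106.6472]
0 [-16.6472  -7.4176  88.3359  -0.      99.0817  73.3528]
3.275 [ 0.56   -0.0903  0.36  ]<stdin>:9: RuntimeWarning: Mean of empty slice.
  ret = um.true_divide(
```

View pics/w1.png

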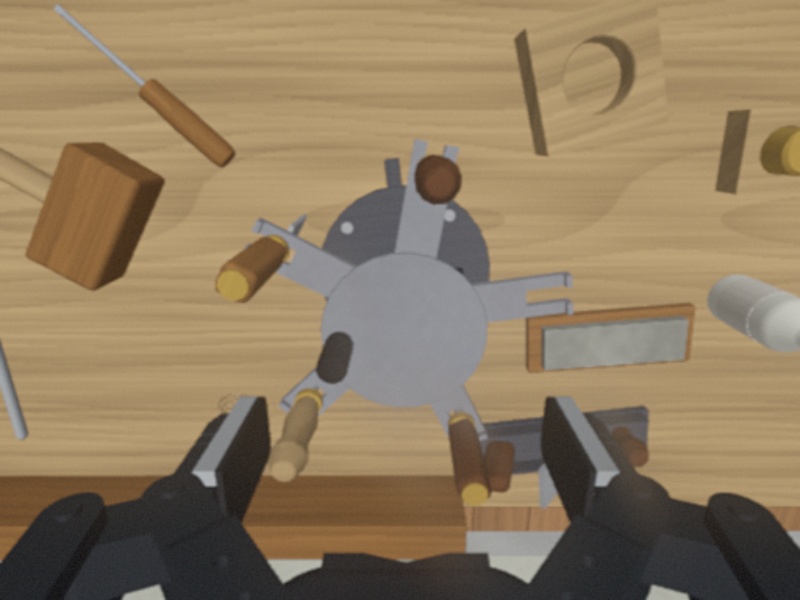

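The wrist view shows the pointer at (393,172), the base disc behind it and the rotor disc at (404,328). The knob top is at (330,368), and the empty hook's prongs end at (570,280) and (570,305).

```bash
cat >> h.py <<'E'
def plane(uv,k,z):
    uv=np.atleast_2d(uv).astype(float); r=np.c_[uv,np.ones(len(uv))]@np.linalg.inv(k['mtx']).T@k['R']
    C=-k['R'].T@k['t']; return C+r*((z-C[2])/r[:,2])[:,None]
E
python3 - <<'E'
from h import *
np.set_printoptions(precision=4,suppress=True)
k=np.load('pics/w1.npz'); p,d,X=load('pics/w1.npz'); hsv=cv2.cvtColor(p,cv2.COLOR_RGB2HSV)
for nm,(u,v) in dict(disc=(258,210),base=(225,140),ptr=(251,108),prong=(350,180),prong2=(350,197),knob=(213,233)).items(): print(nm,p[v,u],X[v,u])
# rotor disc
z=np.median(X[190:225,240:290,2]); print('disc z',z)
def fit(P,r):
    from scipy.optimize import least_squares
    return least_squares(lambda c:np.hypot(P[:,0]-c[0],P[:,1]-c[1])-r,P.mean(0)[:2],loss='soft_l1',f_scale=.001)
m=((abs(X[...,2]-z)<.006)).astype(np.uint8)
ys,xs=np.nonzero(m); 
c=max(cv2.findContours(m,0,1)[0],key=cv2.contourArea).reshape(-1,2)
P=plane(c,k,z)[:,:2]; s=fit(P,.064); print('rotor centre',s.x,'res',np.abs(s.fun).mean(),circ(P))
# base disc & pointer: dark
hs=p.max(-1).astype(int)
m=((hsv[...,1]<60)&(hs<110)&(abs(X[...,2]-.01)<.012)).astype(np.uint8)
m[:, :195]=0;m[:,330:]=0;m[:90]=0;m[240:]=0
cv2.imwrite('pics/m.png',np.hstack([m*255,((abs(X[...,2]-z)<.006)*255).astype(np.uint8)]))
ys,xs=np.nonzero(m); P=plane(np.c_[xs,ys],k,.015)
c=cv2.findContours(m,0,1)[0]; c=max(c,key=cv2.contourArea).reshape(-1,2); B=plane(c,k,.015)[:,:2]
r=np.hypot(*(B-s.x).T); b=B[(r>.088)&(r<.102)]; sb=fit(b,.095); print('base centre',sb.x,np.abs(sb.fun).mean(),len(b))
r=np.hypot(*(P[:,:2]-sb.x).T); t=P[(r>.1)&(r<.118),:2]; v=t-sb.x; a=np.degrees(np.arctan2(v[:,1],v[:,0])%(2*np.pi)); print('ptr',len(t),a.mean(),a.min(),a.max(),t.mean(0),r.max())
# knob top
m=((hs<60)&(X[...,2]>z+.035)&(X[...,2]<z+.055)&(np.hypot(X[...,0]-.62,X[...,1]+.09)<.09))
print('knob top z',np.median(X[m][:,2]),m.sum()); zk=z+.047
c=max(cv2.findContours(m.astype(np.uint8),0,1)[0],key=cv2.contourArea).reshape(-1,2); K=plane(c,k,zk)[:,:2]; print('knob',cv2.minEnclosingCircle(K.astype(np.float32)))
# prong top
m=(abs(X[...,2]-z+.045)<.006)&(X[...,1]>-.03)&(X[...,1]<.06)&(np.hypot(X[...,0]-sb.x[0],X[...,1]-sb.x[1])<.15)
Q=X[m];print('prongs',len(Q),np.median(Q[:,2])); ys,xs=np.nonzero(m); Q=plane(np.c_[xs,ys],k,z-.045)[:,:2]-sb.x; q=Q[(np.hypot(*Q.T)>.1)]; a=np.degrees(np.arctan2(q[:,1],q[:,0]));print('hook ang',a.mean(),a.min(),a.max())
E
```

```text
disc [144 146 150] [ 0.6145 -0.0922  0.1879]
base [91 86 92] [ 0.5601 -0.1478  0.0162]
ptr [94 93 97] [ 0.5092 -0.1045  0.0094]
prong [145 146 150] [0.5908 0.0271 0.1431]
prong2 [146 146 150] [0.6151 0.0301 0.1407]
knob [70 64 57] [ 0.6211 -0.1392  0.2354]
disc z 0.18771805747915515
rotor centre [ 0.6191 -0.0911] res 0.002854908799881921 (array([ 0.6184, -0.0894]), np.float64(0.06145241659360097))
base centre [ 0.6201 -0.0892] 0.0012260280023167792 70
ptr 95 187.97781032173447 184.41733709086327 191.512691801068 [ 0.5122 -0.1043] 0.12239955726414757
knob top z 0.23296280293826935 5
knob ((0.6225956678390503, -0.1488209068775177), 9.999999747378752e-05)
prongs 1324 0.1425423232722488
hook ang 88.69536205988867 28.643083003925742 108.55670279841262
```

View pics/m.png

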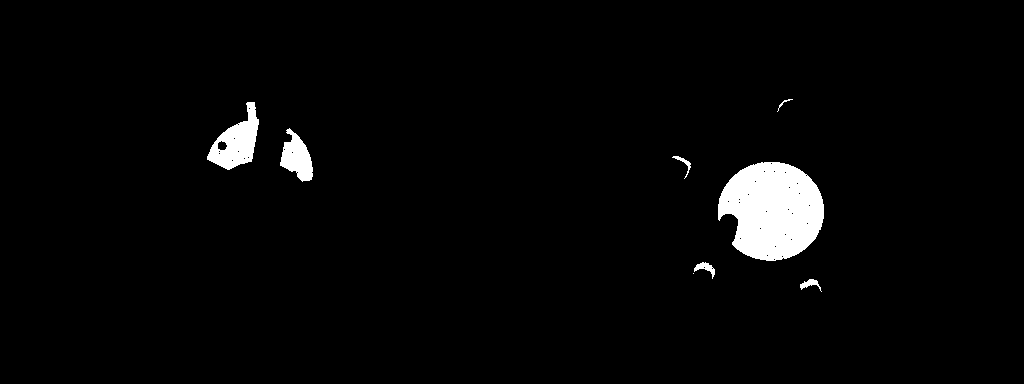

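```bash
cat >> h.py <<'E'
def obs():
    from bench import arm
    o=arm.get_obs(); return o
def wl(name):
    from bench import arm,cams
    k=cams.calibration('wrist'); p,d=cams.grab_frame('wrist'); np.savez(f'pics/{name}.npz',p=p,d=d,**k)
    cv2.imwrite(f'pics/{name}.png',cv2.resize(p[:,:,::-1],(800,600))); return k,p,d
E
python3 - <<'E'
from h import *
from bench import arm,set_gripper
np.set_printoptions(precision=2,suppress=True)
c=np.array([.6195,-.091]); th=-86.5
def kp(th,r=.05): return c+r*np.array([np.cos(np.radians(th)),np.sin(np.radians(th))])
set_gripper(.7)
arm.move_to([*kp(th),.28],[180,0,th+180])
arm.move_linear([*kp(th),.1995],vel=.12)
print(arm.get_obs()['clock'],arm.get_obs()['wrist_force'])
set_gripper(0)
o=arm.get_obs(); print(o['clock'],o['gripper_width'],o['grasp_force'],o['wrist_force'],o['tool_pos']*1000)
for i in range(2):
    th+=5; arm.move_linear([*kp(th),.1995],vel=.05,orientation=[180,0,th+180])
    o=arm.get_obs(); print(o['clock'],o['wrist_force'],o['tool_pos']*1000,o['moment'])
E
```

```text
5.8 [ 0.21 -0.88  0.2 ]
6.2583 0.214913516159014 58.62795147579163 [ 1.85 -0.44  5.65] [ 623.66 -141.21  201.57]
6.5083 [-0.2   0.46  5.66] [ 627.89 -140.7   201.52] [-0.01 -0.14 -0.03]
6.7583 [ 0.39 -0.22  6.36] [ 632.17 -139.83  201.56] [ 0.05 -0.12  0.01]
```

```bash
python3 - <<'E'
from h import *
from bench import arm,set_gripper
np.set_printoptions(precision=2,suppress=True)
c=np.array([.6195,-.091]); th=-76.5
def kp(th,r=.05): return c+r*np.array([np.cos(np.radians(th)),np.sin(np.radians(th))])
while th<8-1e-6:
    th=min(th+6,8); arm.move_linear([*kp(th),.2015],vel=.05,orientation=[180,0,th+180])
    o=arm.get_obs(); f=o['wrist_force']; print(round(th,1),o['clock'],f,'rad',round(float(f[:2]@(kp(th,1)-c)),2),o['tool_pos'][:2]*1000-kp(th)*1000)
    if np.linalg.norm(f)>25: print('stop');break
wl('w2')
E
```

```text
-70.5 7.0167 [ 0.31 -1.04  2.12] rad 1.08 [ 0.2  -0.27]
-64.5 7.275 [ 1.57 -1.39  1.34] rad 1.93 [ 0.46 -0.08]
-58.5 7.5333 [ 1.29 -1.64  1.15] rad 2.07 [ 0.44 -0.05]
-52.5 7.7917 [ 2.93 -0.36  2.11] rad 2.07 [0.42 0.04]
-46.5 8.05 [ 3.33 -1.93  1.82] rad 3.69 [0.42 0.09]
-40.5 8.3083 [ 2.92 -0.88  2.96] rad 2.79 [0.39 0.2 ]
-34.5 8.5667 [2.82 0.27 1.24] rad 2.17 [0.33 0.27]
-28.5 8.825 [ 4.29 -0.77  1.8 ] rad 4.13 [0.27 0.3 ]
-22.5 9.0833 [2.89 0.63 3.06] rad 2.43 [0.24 0.4 ]
-16.5 9.3417 [ 3.18 -0.26  1.98] rad 3.12 [0.15 0.43]
-10.5 9.6 [2.53 1.4  3.4 ] rad 2.23 [0.04 0.48]
-4.5 9.8583 [2.5  0.27 3.61] rad 2.47 [-0.02  0.43]
1.5 10.1167 [0.53 1.01 4.11] rad 0.55 [-0.11  0.43]
7.5 10.375 [1.44 0.95 3.27] rad 1.55 [-0.21  0.41]
8 10.625 [-0.34  0.14  4.3 ] rad -0.32 [-0.11  0.01]
```

View pics/w2.png

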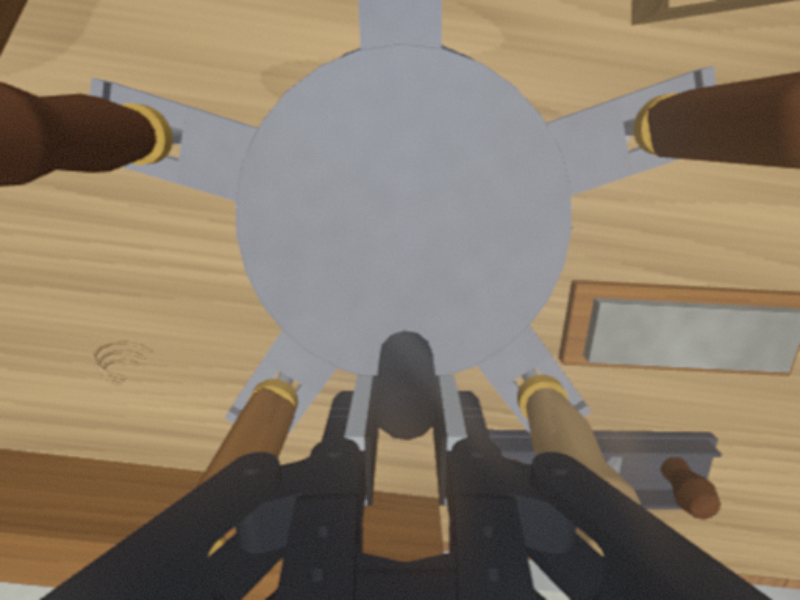

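```bash
python3 - <<'E'
from h import *
from bench import arm,set_gripper
np.set_printoptions(precision=4,suppress=True)
k=np.load('pics/w2.npz');p,d,X=load('pics/w2.npz'); 
z=np.median(X[60:180,200:320,2]); print('disc z',z)
m=(abs(X[...,2]-z)<.006).astype(np.uint8); c=max(cv2.findContours(m,0,1)[0],key=cv2.contourArea).reshape(-1,2)
c=c[(c[:,1]<205)]; P=plane(c,k,z)[:,:2]; print('disc',circ(P))
set_gripper(.7); print(arm.get_obs()['clock'])
o=arm.get_obs()['tool_pos']; arm.move_linear([o[0],o[1],.28],vel=.2)
u=np.array([np.cos(np.radians(8)),np.sin(np.radians(8))])
q=np.array([.6195,-.0905])-.05*u
arm.move_linear([*q,.30],vel=.25,orientation=[180,0,188]); arm.sleep(.2)
wl('w3'); print(arm.get_obs()['clock'])
E
```

```text
disc z 0.1875748907438699
disc (array([ 0.6194, -0.0919]), np.float64(0.06282821974838197))
11.15
12.5
```

View pics/w3.png

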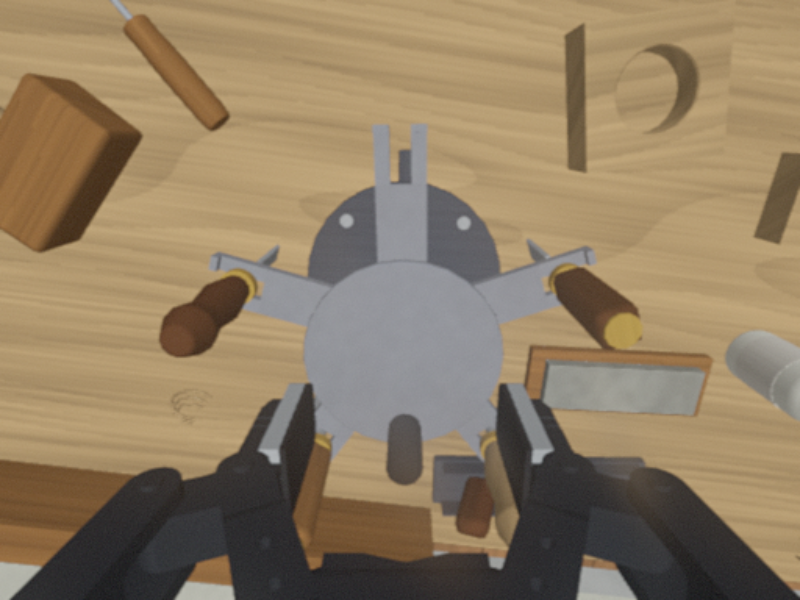

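The hook now points at the robot, with its slot centred at column 401. The pointer, visible through the slot with its left edge at 399, sits slightly to the right. I'll measure the offset.

```bash
python3 - <<'E'
from h import *
np.set_printoptions(precision=4,suppress=True,linewidth=200)
k=np.load('pics/w3.npz');p,d,X=load('pics/w3.npz')
g=p.mean(-1).astype(int); sat=cv2.cvtColor(p,cv2.COLOR_RGB2HSV)[...,1].astype(int)
for v in(84,90,98,102,106,110): print(v,'g',g[v,236:278]); print('   s',sat[v,236:278])
z=np.median(X[180:250,220:300,2]); m=(abs(X[...,2]-z)<.006).astype(np.uint8); c=max(cv2.findContours(m,0,1)[0],key=cv2.contourArea).reshape(-1,2)
c=c[(c[:,1]<240)]; P=plane(c,k,z)[:,:2]; print('disc',z,circ(P))
# base disc
m=((sat<60)&(g<110)&(abs(X[...,2]-.01)<.012)).astype(np.uint8); m[:118]=0; m[182:]=0
c=np.vstack(cv2.findContours(m,0,1)[0]).reshape(-1,2); B=plane(c,k,.015)[:,:2]; r=np.hypot(*(B-[.6195,-.091]).T)
b=B[(r>.09)]; print('base',len(b),circ(b))
print('pts z',X[84,243],X[105,258])
E
```

```text
84 g [142 143 147 152 151 153 151 152 150 154 152 149 144 139 143 145 146 147 146 151 146 149 149 149 148 151 149 152 152 148 143 142 147 150 151 151 151 152 154 154 154 154]
   s [94 79 32  7 15 13 11 11 10 11 13 13  7 66 96 98 97 95 95 92 96 93 93 94 97 89 72 15 10 15 12  9  8 10 12 15  3 49 87 95 91 91]
90 g [146 148 149 152 148 151 150 151 150 151 151 152 147 146 151 151 149 152 149 146 144 143 143 143 141 141 146 147 151 151 151 150 153 150 151 151 154 154 151 150 151 152]
   s [94 93 66 18 12 13 12 11 10 10 13 13  8 59 90 96 96 91 93 94 98 95 95 94 98 95 66 13 12 11  8 13 11 10 12 11 10 53 92 97 92 93]
98 g [143 145 146 151 151 153 152 155 153 153 154 153 147 143 142 145 144 143 134 105  91  91  92  96  95  95 111 136 151 153 153 154 151 154 154 152 150 149 145 146 144 144]
   s [97 92 77 29 10 14 13 10 14 11 11 10  5 44 91 94 96 98 94 70 11 21 18 15 15 20 11 14 12 10 10 10 11 13 11 10  7 55 91 92 98 95]
102 g [148 149 150 154 154 155 151 153 154 152 153 153 148 144 151 153 152 153 142 111  92  94  91  97  93  95 108 137 153 155 154 153 154 152 152 150 151 151 148 146 146 146]

[... 264 characters left out ...]
154 152 153 153 152 153 156 158 156 158 156]
   s [94 95 83 45  5 13 11 14 11 13 13 13 10 29 87 97 92 93 91 57 11 18 11 10 10 10 16 13 10 11 11 10 11 11 15 15  8 58 85 93 88 88]
110 g [158 159 158 159 155 153 153 153 153 153 152 153 149 150 155 156 156 152 145 106  90  90  93  95  94  95 107 137 151 155 153 154 154 151 152 151 154 156 153 156 154 155]
   s [90 92 91 61  5 15  8 11 10 10 11 10  8 32 87 94 91 96 88 60 14 16 11 18 18 10 20  9 11 10  8  8 11  7 10 10 11 54 91 93 92 90]
disc 0.18767155976144617 (array([ 0.6183, -0.0919]), np.float64(0.06264864927095469))
base 144 (array([ 0.6182, -0.0924]), np.float64(0.09202661839159648))
pts z [ 0.4868 -0.1253  0.1482] [ 0.5117 -0.1077  0.0105]
```

```bash
python3 - <<'E'
from h import *
from scipy.optimize import least_squares
np.set_printoptions(precision=4,suppress=True,linewidth=200)
k=np.load('pics/w3.npz')
ang=lambda P,c:np.degrees(np.arctan2(P[:,1]-c[1],P[:,0]-c[0])%(2*np.pi))
z=.143
H=plane([[255.4,84],[255.6,90],[255.85,102],[256.05,110]],k,z); E=plane([[254.9,98],[255,102],[254.8,106],[254.9,110]],k,.0105)
Er=E.copy()
for c in([.6190,-.0919],[.6195,-.091],[.6183,-.0923]):
    c=np.array(c); r=np.hypot(*(E[:,:2]-c).T); a=ang(E,c)-np.degrees(np.arcsin(.008/r))
    print(c,'hook',ang(H,c),np.hypot(*(H[:,:2]-c).T),'ptr',a)
# knob & base/disc from raw edges, w1 base ring + pointer (subpixel-free), radius fixed
def ring(f,z,r0,tol,sel,dark):
    k=np.load(f); p,d,X=load(f); g=p.mean(-1); sat=cv2.cvtColor(p,cv2.COLOR_RGB2HSV)[...,1]
    e=cv2.Canny(p,60,120); ys,xs=np.nonzero(e); P=plane(np.c_[xs,ys],k,z)[:,:2]
    c=np.array([.619,-.0915])
    for it in range(4):
        r=np.hypot(*(P-c).T); a=np.degrees(np.arctan2(*(P-c).T[::-1]))%360
        m=(abs(r-r0)<tol/(it+1))&sel(a); s=least_squares(lambda q:np.hypot(P[m,0]-q[0],P[m,1]-q[1])-q[2],[*c,r0],loss='soft_l1',f_scale=.0007); c=s.x[:2]
    return s.x,m.sum()
A=lambda a:(a>-1)
print('w1 base',ring('pics/w1.npz',.015,.095,.006,lambda a:(a>120)&(a<230)&~((a>165)&(a<200)),1))
print('w3 base',ring('pics/w3.npz',.015,.095,.006,lambda a:(a>120)&(a<250)&~((a>170)&(a<205)),1))
print('w1 disc',ring('pics/w1.npz',.1885,.064,.006,A,0)); print('w3 disc',ring('pics/w3.npz',.1885,.064,.006,A,0)); print('w2 disc',ring('pics/w2.npz',.1885,.064,.006,A,0))
k1=np.load('pics/w1.npz'); p=k1['p']; sat=cv2.cvtColor(p,cv2.COLOR_RGB2HSV)[...,1].astype(int)
for v in(104,108,112,116): print(v,sat[v,240:264],p[v,240:264].mean(-1).astype(int))
E
```

```text
[ 0.619  -0.0919] hook [189.1378 189.1045 189.0997 189.0785] [0.1356 0.13   0.1186 0.1108] ptr [186.5774 186.4434 186.5237 186.3707]
[ 0.6195 -0.091 ] hook [189.478  189.4595 189.4889 189.4949] [0.1363 0.1306 0.1192 0.1114] ptr [186.9824 186.8686 186.97   186.8422]
[ 0.6183 -0.0923] hook [189.0172 188.9785 188.9615 188.9303] [0.1349 0.1293 0.1178 0.11  ] ptr [186.4221 186.2796 186.352  186.1885]
w1 base (array([ 0.5348, -0.0419,  0.0031]), np.int64(6))
w3 base (array([ 0.618 , -0.0926,  0.0938]), np.int64(48))
w1 disc (array([ 0.6189, -0.0923,  0.0635]), np.int64(236))
w3 disc (array([ 0.619 , -0.0922,  0.0634]), np.int64(287))
w2 disc (array([ 0.6194, -0.092 ,  0.063 ]), np.int64(465))
104 [ 95  99  95 101  95  94  39  20  14   8  13  13  13  19   5  66  99  97  99  95  99  90  49   7] [137 138 139 139 140 126  96  84  89  89  93  93  94  91  92 111 132 143 138 141 141 137 140 148]
108 [95 96 95 96 95 95 79  8 14 13 13 11  8 19 11 35 92 91 96 98 92 70 16  8] [147 147 148 149 147 138 109  91  84  93  91  94  90  91  90 100 124 152 151 150 151 153 149 152]
112 [93 94 94 93 93 94 91 46 17 14 16 10 13 13 18 11 76 94 96 92 82 34 10 15] [148 149 149 150 150 149 136 101  87  91  90  96  94  92  93  92 117 148 152 153 147 147 150 150]
116 [94 89 90 90 93 91 91 75 11 19 14  8 13 19 16 16 51 91 95 86 49  5 13 10] [155 156 157 155 155 155 146 116  93  89  88  91  96  92  90  91 100 132 153 158 156 152 149 149]
```

```bash
python3 - <<'E'
from h import *
from bench import arm,set_gripper
np.set_printoptions(precision=3,suppress=True)
c=np.array([.6191,-.0921])
P=plane([[250.3,104],[250.95,108],[251.6,112],[252.2,116]],np.load('pics/w1.npz'),.0105); a=np.degrees(np.arctan2(P[:,1]-c[1],P[:,0]-c[0])%(2*np.pi)); print('w1 ptr',a)
pa=(a.mean()+186.45)/2-180 if abs(a.mean()-186.45)<1.2 else 6.45
print('target',pa)
kp=lambda th,r=.0505:c+r*np.array([np.cos(np.radians(th)),np.sin(np.radians(th))])
arm.move_linear([*kp(9.2),.28],vel=.25,orientation=[180,0,189.2])
arm.move_linear([*kp(9.2),.2015],vel=.12)
set_gripper(0); o=arm.get_obs(); print(o['tool_pos'],o['wrist_force'],o['gripper_width'])
arm.move_linear([*kp(pa),.2015],vel=.02,orientation=[180,0,180+pa]); arm.sleep(.2)
o=arm.get_obs(); print(o['tool_pos'],kp(pa),o['wrist_force'])
set_gripper(.7); o=arm.get_obs()['tool_pos']; arm.move_linear([o[0],o[1],.28],vel=.2)
u=kp(pa,1)-c; arm.move_linear([*(c-.05*u),.30],vel=.25,orientation=[180,0,180+pa]); arm.sleep(.2)
k,p,d=wl('w4'); print(arm.get_obs()['clock'])
sat=cv2.cvtColor(p,cv2.COLOR_RGB2HSV)[...,1].astype(int)
for v in(84,102,106,110): print(v,sat[v,236:278],p[v,236:278].mean(-1).astype(int))
E
```

```text
w1 ptr [186.59  186.446 186.284 186.147]
target 6.408503604970065
[ 0.669 -0.084  0.203] [-1.792  1.323  5.089] 0.21290285130906053
[ 0.67  -0.086  0.203] [ 0.669 -0.086] [-1.023  0.743  5.257]
16.6333
84 [96 99 97 96 96 95 68 17 10 13 10 13 10 11 11 10  7 47 91 96 97 94 91 95
 93 95 94 94 96 96 86 36 12 11 10 10 10 10 10 13 10 19] [139 139 140 144 143 144 147 147 151 150 151 153 151 152 152 151 150 143
 146 149 146 149 149 148 148 147 150 149 149 148 145 137 149 153 154 154
 151 151 151 155 152 153]
102 [93 92 94 92 95 93 86 47  5 14 11 11 11 12 11 11  3 23 29 11 13 13 15  8
 10 20 15 13 42 87 72 17 11 13 10 13 11  8 15 10  8 55] [152 151 150 152 152 151 150 153 154 154 156 152 152 150 152 153 146 130
  97  90  95  94  96  99  97  97  98  96 101 122 141 146 151 155 153 152
 154 152 151 152 151 148]
106 [94 95 92 95 96 97 84 47  8 14 13 11 11 15 11 14  5 21 26  5 11  8 13  8
 15 10 13 11 43 82 73 20 10 13 11 10 11 13 13 10 22 70] [149 150 151 150 149 150 152 154 154 155 153 153 154 152 154 153 150 127
 100  92  93  95  96  96  98  95  94  91 103 129 147 145 154 155 151 153
 153 151 153 154 153 157]
110 [93 90 93 93 91 93 83 48  7 16 11 10 10  8 10  8  3 23 34  6 13  8 11 13
 15 13 13 16 48 89 73 25 10 11 11 11 10  8 10 11 19 69] [156 157 156 155 157 156 156 155 154 152 155 151 151 154 154 154 148 130
  97  90  93  94  92  98  97  94  97  91 100 126 148 145 152 154 152 152
 151 153 154 153 154 155]
```

```bash
python3 - <<'E'
from h import *
np.set_printoptions(precision=3,suppress=True)
k=np.load('pics/w4.npz'); p=k['p']; sat=cv2.cvtColor(p,cv2.COLOR_RGB2HSV)[...,1].astype(int)
print(sat[84,274:282],sat[102,274:282],sat[110,274:282])
def perp(P,c,a): u=np.array([np.cos(np.radians(a)),np.sin(np.radians(a))]); v=P[:,:2]-c; return np.c_[v@u, u[0]*v[:,1]-u[1]*v[:,0]]*1000
c=np.array([.6191,-.0921])
for nm,uv,z in(('outL',[[242.5,84],[243,102],[243,110]],.143),('outR',[[277.5,84],[277,102],[276.7,110]],.143),('inL',[[253,84],[253.2,102]],.143),('inR',[[267,84],[266.5,102]],.143),('ptrR',[[264.6,102],[264.5,106],[264.6,110]],.0105)):
    print(nm,perp(plane(uv,k,z),c,186.41).tolist())
E
```

```text
[10 13 10 19 68 93 98 95] [15 10  8 55 90 99 94 95] [10 11 19 69 91 91 96 92]
outL [[136.25725855675321, 16.75801700968355], [119.19919201613803, 16.52480885441473], [111.41482378476397, 16.64357642451943]]
outR [[136.32518235167282, -17.78349059269825], [119.26746045644357, -17.64538850794704], [111.48353628478395, -17.503565095880425]]
inL [[136.2776366037654, 6.395102708086908], [119.2196734515598, 6.273297504612856]]
inR [[136.30480612171007, -7.42150032109487], [119.24637847391554, -7.093287118956817]]
ptrR [[113.2091370691417, -7.341617278652289], [107.73506991546995, -7.241088236203206], [102.21657571029678, -7.4259262881974415]]
```

```bash
python3 - <<'E'
from h import *
from bench import arm,set_gripper
np.set_printoptions(precision=4,suppress=True)
arm.move_to([.48,.272,.33],[180,0,180]); arm.sleep(.2)
k,p,d=wl('w5'); print(arm.get_obs()['clock'],arm.get_obs()['tool_pos'])
X=cloud(p,d,k['mtx'],k['R'],k['t'])
m=(np.hypot(X[...,0]-.49,X[...,1]-.272)<.06)&(abs(X[...,2]-.217)<.008)&(d>0)
Q=X[m]; print('top',m.sum(),Q.mean(0)); c=max(cv2.findContours(m.astype(np.uint8),0,1)[0],key=cv2.contourArea).reshape(-1,2)
P=plane(c,k,.218)[:,:2].astype(np.float32); print(cv2.minAreaRect(P*1000))
x0,y0=c.mean(0).astype(int); s=60
cv2.imwrite('pics/w5c.png',cv2.resize(p[max(0,y0-90):y0+70,max(0,x0-100):x0+100,::-1],None,fx=3.7,fy=3.7,interpolation=2)); print(x0,y0)
E
```

```text
18.3083 [0.4804 0.2713 0.3298]
top 558 [0.4884 0.2792 0.2165]
((487.741455078125, 279.24224853515625), (24.052587509155273, 23.011615753173828), 0.03353969380259514)
268 188
```

View pics/w5c.png

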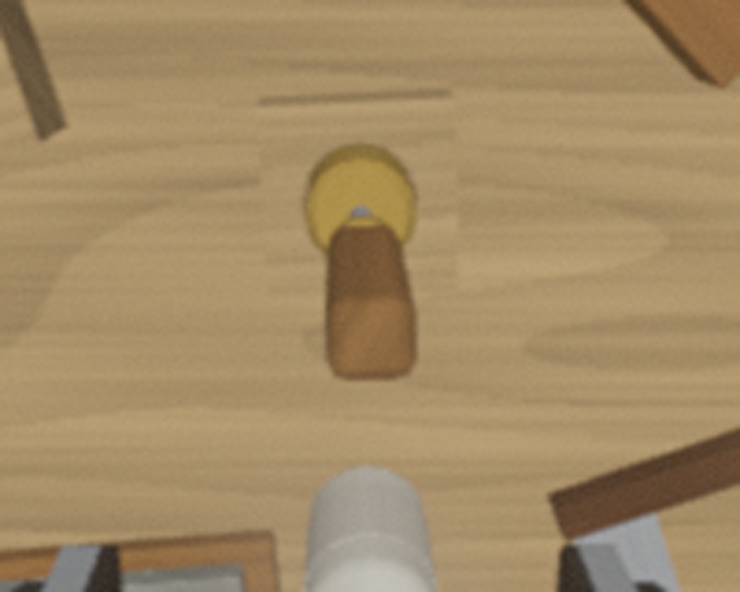

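Target confirmed: the small block has the brass head at crop (360,200), and the handle top at (370,340) is square to the world axes. Next: grasp, lift, weigh, and move to just outside the hook mouth.

```bash
python3 - <<'E'
from h import *
from bench import arm,set_gripper
np.set_printoptions(precision=4,suppress=True)
set_gripper(1)
arm.move_linear([.488,.279,.26],vel=.15,orientation=[180,0,180])
arm.move_linear([.488,.279,.1593],vel=.1); o=arm.get_obs(); print(o['clock'],o['tool_pos'],o['wrist_force'])
set_gripper(0); arm.sleep(.1); o=arm.get_obs(); print(o['clock'],o['tool_pos'],o['wrist_force'],o['gripper_width'],o['grasp_force'])
if o['gripper_width']<.1: raise SystemExit('miss')
x,y,z=o['tool_pos']
arm.move_linear([x,y,.17],vel=.03); o=arm.get_obs(); print(o['wrist_force'],o['moment'])
arm.move_linear([x,y,.265],vel=.12); arm.sleep(.3); o=arm.get_obs(); print(o['clock'],o['tool_pos'],o['wrist_force'],o['moment'],o['gripper_width'])
E
```

```text
20.475 [0.4886 0.2793 0.1603] [ 0.4031  0.0978 -0.185 ]
21.1667 [0.4882 0.2792 0.1597] [0.2037 0.4758 1.9876] 0.27293406827006733 59.54606652259827
[ 0.2448 -1.1493 -7.9504] [-0.0011 -0.0132  0.0053]
22.9167 [0.4879 0.2791 0.2642] [ 0.0834 -0.623  -7.9318] [0.0484 0.0114 0.0134] 0.27534910814680463
```

```bash
python3 - <<'E'
from h import *
from bench import arm,cams
np.set_printoptions(precision=4,suppress=True)
c=np.array([.6191,-.0921]); a=np.radians(186.25); u=np.array([np.cos(a),np.sin(a)])
arm.move_to([*(c+.21*u),.265],[180,0,186.25])
arm.move_linear([*(c+.165*u),.206],vel=.1); arm.sleep(.3)
o=arm.get_obs(); print(o['clock'],o['tool_pos'],c+.165*u,o['wrist_force'])
k,p,d=wl('w6'); p2,_=cams.grab_frame('top'); np.savez('pics/top6.npz',p=p2,d=_,**cams.calibration('top'))
a1=cv2.resize(p[60:300,140:400],(520,480),interpolation=2); b=cv2.resize(p2[130:250,235:305],(280,480),interpolation=2)
cv2.imwrite('pics/v6.png',np.hstack([a1,b])[:,:,::-1])
E
```

```text
25.6 [ 0.4552 -0.1102  0.2066] [ 0.4551 -0.1101] [ 0.1809  0.0202 -7.4174]
```

View pics/v6.png

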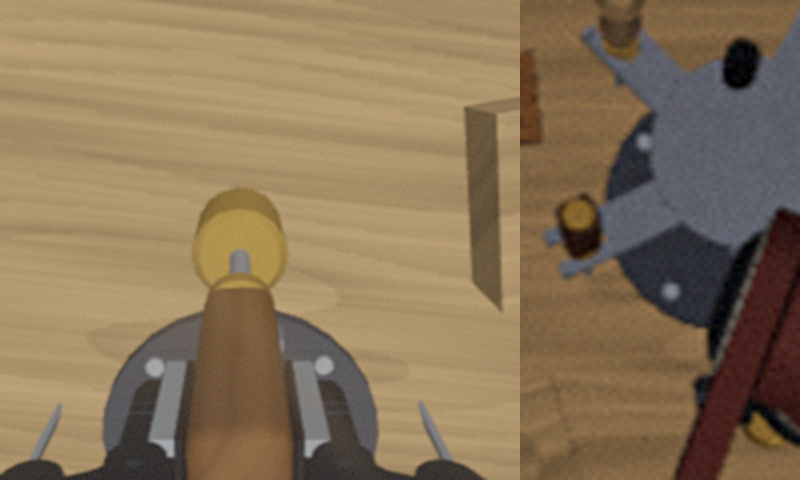

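The neck, at column 240, is centred between the base bolts at 155 and 325. That matches the hook column measured earlier, so lateral alignment is good. Next I'll insert and lower with force feedback.

```bash
cat > low.py <<'E'
E
python3 - <<'E'
from h import *
from bench import arm,cams
np.set_printoptions(precision=4,suppress=True)
c=np.array([.6191,-.0921]); a=np.radians(186.25); u=np.array([np.cos(a),np.sin(a)])
def F():
    f=[]
    for _ in range(6): f.append(arm.get_obs()['wrist_force']); arm.sleep(.02)
    return np.mean(f,0)
z=.203
f0=F(); print('f0',f0)
for r in(.15,.14,.13,.1185):
    arm.move_linear([*(c+r*u),z],vel=.05); f=F(); print(r,f-f0)
    if np.hypot(*(f-f0)[:2])>3: raise SystemExit('contact')
f0=F(); print('base',f0,arm.get_obs()['clock'])
p=c+.1185*u
arm.move_linear([*p,.191],vel=.03); print(F()-f0)
z=.191
while z>.172:
    z-=.0007; arm.move_linear([*p,z],vel=.01); f=F()-f0
    if f[2]>.8: print(round(z,4),f,arm.get_obs()['tool_pos'])
    if f[2]>3 or np.hypot(*f[:2])>4: break
o=arm.get_obs(); print(o['clock'],z,o['tool_pos'],f,o['moment'])
E
```

```text
f0 [ 0.236   0.0927 -7.9615]
0.15 [-0.1002 -0.2363  0.7231]
0.14 [-0.3642  0.0489 -0.1602]
0.13 [-0.6325  0.1448  0.4081]
0.1185 [-0.3843 -0.3665  0.4635]
base [ 0.0523  0.2934 -7.7044] 27.8417
[ 0.1533 -0.3923  0.2199]
0.184 [ 0.2867 -0.3606  1.1956] [ 0.5015 -0.105   0.1843]
0.1833 [-1.312   0.0663  6.3675] [ 0.5017 -0.1051  0.1842]
32.3417 0.18329999999999994 [ 0.5017 -0.1051  0.1842] [-1.312   0.0663  6.3675] [ 0.1517  0.2752 -0.0248]
```

```bash
python3 - <<'E'
from h import *
from bench import arm,cams,set_gripper
np.set_printoptions(precision=4,suppress=True)
f0=np.array([.0523,.2934,-7.7044])
o=arm.get_obs(); p=[.50131,-.10500]
def F():
    f=[]
    for _ in range(6): f.append(arm.get_obs()['wrist_force']); arm.sleep(.02)
    return np.mean(f,0)-f0
z=.1833; f=F(); print(f)
while f[2]<7.2 and z>.1824:
    z-=.00015; arm.move_linear([*p,z],vel=.005); f=F(); print(z,f,arm.get_obs()['tool_pos'])
# open gently, in steps
for w in(.31,.38,.6,.8):
    set_gripper(w); o=arm.get_obs(); print(w,o['gripper_width'],o['grasp_force'],o['wrist_force'])
x,y,zz=arm.get_obs()['tool_pos']
arm.move_linear([x,y,.25],vel=.08); print(arm.get_obs()['wrist_force'])
arm.move_linear([x-.04,y,.33],vel=.2); arm.sleep(.2)
k,p,d=wl('w7'); print(arm.get_obs()['clock'])
s,_=cams.grab_frame('scene'); t,_=cams.grab_frame('top')
cv2.imwrite('pics/v7.png',np.hstack([cv2.resize(p,(520,390)),cv2.resize(s[140:280,160:260],(280,390),interpolation=2)])[:,:,::-1])
E
```

```text
[-1.0163  0.1001  7.3884]
0.31 0.3127516106013305 0.0 [-0.3513 -0.1186  0.5658]
0.38 0.3815496896163333 0.0 [-0.9036  0.8704 -0.2686]
0.6 0.5985185095629816 0.0 [-0.0582 -0.1815 -0.6611]
0.8 0.8013915966176418 0.0 [-0.3037  0.1018  0.0735]
[-0.6569 -0.248   0.2312]
35.3583
```

View pics/v7.png

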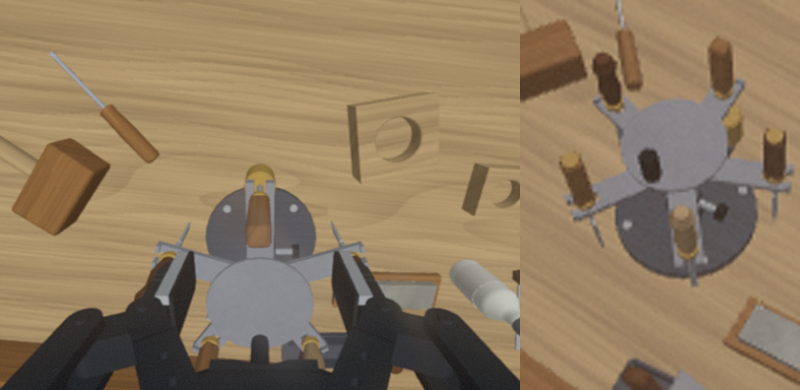

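The mallet hangs at (258,220) between the prongs, and everything else looks undisturbed. A numeric check comes before hand-in.

```bash
python3 - <<'E'
from h import *
from bench import arm,order
np.set_printoptions(precision=4,suppress=True)
k=np.load('pics/w7.npz'); p,d,X=load('pics/w7.npz'); c=np.array([.6191,-.0921])
m=(np.hypot(X[...,0]-.5013,X[...,1]+.105)<.03)&(abs(X[...,2]-.2425)<.006)&(d>0); print('top',X[m].mean(0),m.sum())
r=np.hypot(X[...,0]-c[0],X[...,1]-c[1])
m=(abs(X[...,2]-.1445)<.006)&(r>.09)&(r<.142)&(X[...,0]<.53)&(abs(X[...,1]+.105)<.025)&(cv2.cvtColor(p,cv2.COLOR_RGB2HSV)[...,1]<40)
ys,xs=np.nonzero(m); P=plane(np.c_[xs,ys],k,.143)[:,:2]; u=-np.array([np.cos(np.radians(6.41)),np.sin(np.radians(6.41))]); v=P-c
L=(u[0]*v[:,1]-u[1]*v[:,0])*1000; R=v@u*1000
for a in range(90,142,6):
    q=L[(R>a)&(R<a+6)]; 
    if len(q): print(a,q.min(),q.max())
E
```

```text
top [ 0.5016 -0.1048  0.2412] 570
90 -17.039892393448817 -14.518390602326479
96 -16.9777564087293 15.06889667715541
102 -16.928556584933055 16.223894719851792
108 -16.867682934512015 16.122584776139885
114 -16.80749402744046 15.997229361848802
120 -16.75982818774879 15.897955712497982
126 -16.700843038454213 15.775107307923225
132 -16.642511102682413 15.653619321157553
138 -16.58482158945533 15.557393313808948
```

```bash
python3 -c "
from bench import order; print(order.sign_off())"
```

```text
the job is handed in; nothing more can be done
None
```

The mallet hangs upright on the prongs with the empty hook within about 0.5° of the pointer; it was seated with about 7.5 N on the rack, let go only then, and the job was handed in at about 35 s.

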